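# Lock the leaning flask press with the hex key

## Robot

A 6-joint arm with a two-finger parallel gripper is mounted at the origin on the work surface. World frame = base frame: x ahead of the robot, y to its left, z up, the work surface at z = 0. Lengths are in m, angles in rad, forces in N, time in s.
With the tool pointing down it reaches from about 0.275 to 0.825 m from the base axis. Payload 4.9 kg.
Tool frame: the origin (TCP) lies on the front face of the gripper's body, between the roots of the fingers; the fingertips stand 73 mm ahead of it and the grasp point (between the pads) lies robot.pinch_z ahead of it (robot.pinch_z is the distance from the TCP to the grasp point, in m); z points along the fingers, y is the direction in which the jaws open and shut (so a half turn about z gives the same grasp; the last joint's range is limited). The gripper opens to 85 mm and grips with 20 to 120 N. Pads are 22 mm wide; open, the fingers measure 114 mm over their backs; the gripper's body (76 mm by 85 mm) begins 54 mm behind the grasp point. The pads swing forward as they close: fully open they stand 13 mm farther back than shut.
Start: joints at [-1.255, 0.326, -0.193, 1.052, 0, 1.437], TCP at [0.239, -0.495, 0.304] pointing down, gripper open.
Joint ranges: [-2.65, 2.65], [-0.97, 1.79], [-1.3, 1.35], [-1.93, 2.1], [-1.47, 1.37], [-3.14, 3.14]. Speed limits (rad/s): [2.57, 2.57, 3.14, 3.14, 3.14, 3.14].

## Interface

Orientations are given as a unit quaternion [w, x, y, z].
In Python, from rig import robot gives the robot as it stands. Calls block until the motion is done:
- robot.reach(position, orientation): joint-space move of the TCP to a pose.
- robot.move_l(position, feed=0.15, frame=None): straight line of the TCP; frame=None keeps the orientation; feed is the mean speed in m/s.
- robot.set_joints(angles): joint-space move.
- robot.open_gripper() and robot.grab(force=None): open the fingers fully, or close them until they stop; force is the grip in N (None keeps the last).
- robot.sleep(seconds).
- robot.ik(position, orientation): joint angles nearest the present ones, or None.
- robot.get_image(name): name is "scene" or "top" or "wrist"; returns the picture (420x560x3 uint8, red, green, blue); there is no depth.
- robot.camera_info(name): a dict with "fx", "fy", "cx", "cy" (pixels), "rvec" (rotation vector, rad) and "tvec" (3), from world to camera coordinates, as OpenCV has them. Camera axes: x right, y down, z forward; pixel columns grow to the right and rows downward; lengths in m; the calibration is good to about 2 mm. A picture is of the moment at which its call begins: read the wrist's pose just before it. camera_info takes no time and is no camera call; for the wrist camera it gives the pose at the moment of the call.
A pose or a line that the arm cannot do raises robot.MotionError and nothing moves.
- robot.sign_off(): hands the job in, once; it reports no verdict.
Readings, each from a call of its own:
- robot.current_time_s(): time.
- robot.current_joints(): joint angles.
- robot.current_joint_vel(): joint speeds.
- robot.current_tau(): joint torques, N m.
- robot.current_eef_pos(): TCP position.
- robot.current_eef_rot(): TCP orientation.
- robot.current_ft_force(): force on the tool from outside, world axes, zero at the start.
- robot.current_torque(): the same for the moment, N m.
- robot.current_width(): finger opening in m.
Only numpy, scipy, OpenCV 4.12 (cv2) and the standard library are available. Lean on these libraries where they do the work, as an engineer would, in place of code of your own. Each camera call takes 0.05 s, during which the arm holds its last target.

## Task

Lock the flask press: take the red-handled hex key from the rack, fit it into the screw hidden in the leaning collar by turning it until it drops fully home, and with it turn the screw clockwise as far as it goes. Then hang the red key upright in the rack's empty notch again and let go, leaving the other keys and the things on the bench where they are.

Things in the scene. Friction and masses are not known exactly. Their poses are not given: they have to be found in the camera images.
- red_key: The key to use, 0.2 to 0.4 kg: red block handle 22 mm (own x) by 66 mm (y) by 40 mm high (z), steel shaft 85 mm long straight down from the middle of its underside, where the origin lies; z runs up through the handle. Starts hanging upright in one of the rack's three notches; which one varies.
- red_tip (a point): Centre of the end of the red key's shaft, 85 mm below the key's origin, same axes. From the end upwards: a round nose 25.6 mm thick and 3 mm long, a hexagon 27 mm across flats (31.2 mm across corners, two flats facing the key's +x and -x) up to 38 mm, then a round shaft 18 mm thick to the handle.
- blue_key: Bystander: same handle in blue, thin shaft with a 14 mm hexagon (wrong size), hanging in the rack. Origin as for the red key.
- yellow_key: Bystander: same handle in yellow, thin shaft with a 17 mm hexagon (wrong size), hanging in the rack. Origin as for the red key.
- rack: White key rack, fixed; place and yaw vary. Base 110 by 300 mm. Notched plate 12 mm thick, upper face 120 mm above the bench, x -90 to +15 mm, y +-136 mm of its origin (on the bench). Three notches 38 mm wide, open to its -x side, closed at x -15 mm. A lip 4 mm high runs along the plate's -x edge (x -90 to -85 mm); nothing of the rack is higher.
- notch0 (a point): Middle of the rack's notch at its y -90 mm, on the plate's upper face, rack x -50 mm, axes of the rack. A key hanging in place has its origin here, its shaft down through the notch, its handle's long side across the notch along the rack's y (give or take 9 degrees).
- notch1 (a point): The same for the middle notch (rack y 0).
- notch2 (a point): The same for the notch at the rack's y +90 mm.
- press: Flask press, fixed; place and yaw vary: grey foot 170 mm square, bed leaning 32 degrees to its -x side, brass flask 92 mm thick, two steel columns, blue bridge 165 mm long (along y) with a round blue collar, 48 mm wide, standing 30 mm proud of its middle. Highest point, the collar's rim, is 200 mm above the bench. Origin on the bench; collar's mouth at x -60, y 0, z 185 mm.
- mouth (a point): Centre of the collar's mouth. z points out of the recess along the screw's axis, 32 degrees off vertical, leaning to the press's -x side. Going in (-z): a cone about 43 mm wide narrows over some 6 mm to a round guide bore 32.6 mm wide; at 18 mm depth begins the screw's hexagon socket.
- hex_rim (a point): Centre of the rim of the screw's hexagon socket, 18 mm inside the mouth, same axes. Socket 28.4 mm across flats, 18 mm deep. How the hexagon is turned is unknown: the key stops with its 3 mm nose inside until it is turned, under a push of 3 to 6 N (harder may wedge it askew), to within 5 degrees of a fit (one every 60 degrees); then it can be pushed on to the floor, 36 mm inside the mouth.
- screw (a joint): How far the screw has been turned since the start, rad: 0 at the start, grows clockwise seen from outside (a negative turn about the mouth's z), firm stop at 1.25 (about 72 degrees). It will not turn below 0. Turning takes about 0.3 N m; it stays where it is left. It does not tell how the hexagon is turned.
- amber_bottle: Bystander: brown glass bottle, 54 mm thick, 150 mm tall, standing loose. Origin: centre of its underside.
- jar_a: Bystander: brown glass jar with white cap, 44 mm thick, 60 mm tall, standing loose. Origin: centre of its underside.
- jar_b: Bystander: white jar with blue cap, 44 mm thick, 60 mm tall, standing loose. Origin: centre of its underside.
- cast: Bystander: plaster dental cast, about 70 by 75 by 33 mm, lying loose. Origin: centre of its underside.
- bowl: Bystander: green mixing bowl, 110 mm wide, 60 mm tall. Origin: centre of its underside.
- spatula: Bystander: mixing spatula 180 mm long lying on the bench.
Not all that is in view belongs to the job. What is shaped like the red_key but orange or pink is not meant.

How it is judged:
On the way, in this order (a step that is already met when the one before it is completed fails the run):
1. the red key is fully home in the screw's socket (z of red_tip in the frame of mouth between -0.042 and -0.031 m and x of red_tip in the frame of mouth between -0.005 and 0.005 m and y of red_tip in the frame of mouth between -0.005 and 0.005 m and angle between the z axis of red_key and the z axis of mouth, either way round below 0.12 rad), for 0.2 s.
2. with the red key in the socket, the screw is turned clockwise to its stop (all of step 1 and value of joint screw above 1.12 rad), for 0.1 s.
At the end, for the whole second after the job is handed in: The screw stands at 1.1 rad or more; the red key hangs upright (within 7 degrees) in a notch of the rack, its origin within 18 mm of the notch's point, at rest and released (value of joint screw above 1.1 rad and (distance between red_key and notch0 below 0.018 m or distance between red_key and notch1 below 0.018 m or distance between red_key and notch2 below 0.018 m) and angle between red_key's own z axis and vertical below 0.12 rad and linear speed of red_key below 0.03 m/s and contact force between the fingers and red_key below 0.1 N); the robot touches nothing.
It fails at once if the blue or the yellow key is moved more than 30 mm (distance of any of blue_key, yellow_key from where it was at the start of the episode above 0.03 m).
It fails at once if a bystander on the bench is moved more than 40 mm (distance of any of amber_bottle, jar_a, jar_b, cast, bowl, spatula from where it was at the start of the episode above 0.04 m).
It also fails if it takes over 72 s, if anything falls off the work surface, if the arm or the gripper's body presses on something with over 40 N, if the wrist force passes 120 N, or if a joint passes its speed limit or range.

## Working session

There is one attempt and no reset: what is moved stays moved. The work goes in short steps, each a Python script; the robot and the scene stay as the last script left them, time stands still between calls to the robot, and variables do not carry over. Pictures are saved under pics/ and viewed, and the job is handed in when it is done.

```bash
ls; mkdir -p pics; python3 - <<'E'
from rig import robot
import cv2
for n in("scene","top","wrist"):
    im=robot.get_image(n); cv2.imwrite(f"pics/a_{n}.png",im[:,:,::-1]); 
    c=robot.camera_info(n); print(n,c)
print(robot.pinch_z,robot.current_time_s(),robot.current_width(),robot.current_eef_rot())
E
```

```text
pics
scene {'fx': 525.9478654055503, 'fy': 525.9478654055503, 'cx': 285.5993503362805, 'cy': 207.83312294741214, 'rvec': array([ 1.77320402,  1.92341018, -0.6634237 ]), 'tvec': array([ 0.02641491, -0.35738235,  2.00989372])}
top {'fx': 528.2569539546273, 'fy': 528.2569539546273, 'cx': 284.0975846379976, 'cy': 208.15955182322153, 'rvec': array([ 2.14355917, -2.15818048,  0.11694206]), 'tvec': array([0.02044121, 0.52820428, 1.9012829 ])}
wrist {'fx': 333.3322528029272, 'fy': 333.3322528029272, 'cx': 282.83257797860927, 'cy': 211.91976178586307, 'rvec': array([-2.42529814,  1.52023437,  0.2464731 ]), 'tvec': array([-0.54915756, -0.04155087,  0.38005359])}
0.0539 0.15 0.08518412554108727 [-6.74417492e-04  9.74817332e-01  2.23003833e-01 -7.16040407e-05]
```

View pics/a_scene.png

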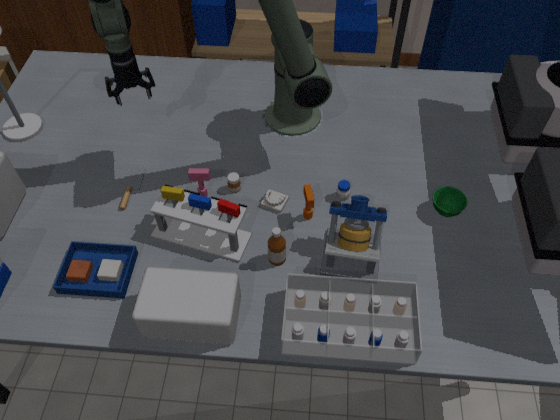

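View pics/a_top.png

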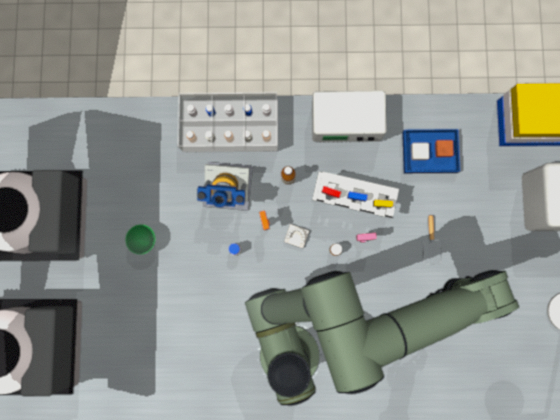

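View pics/a_wrist.png

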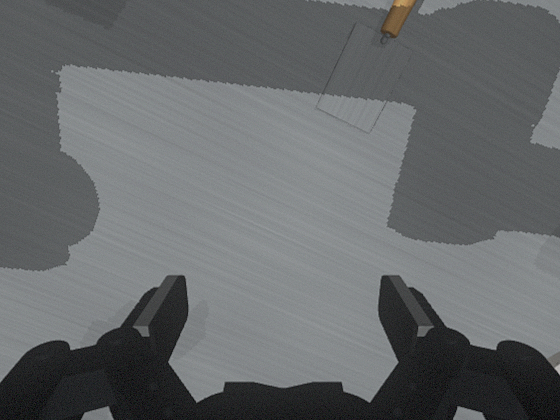

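The candidates in the top view are red at (332,192) in the rack, orange at (265,220) and pink at (367,237), the last two standing on the bench. The one that fits is the red one, because it hangs in a rack notch. I'll confirm that in enlarged crops.

```bash
cat > h.py <<'E'
import numpy as np, cv2
from scipy.spatial.transform import Rotation as R
def cam(robot,n): return robot.camera_info(n)
def proj(c,P):
    P=np.atleast_2d(np.asarray(P,float))
    K=np.array([[c['fx'],0,c['cx']],[0,c['fy'],c['cy']],[0,0,1]])
    return cv2.projectPoints(P,c['rvec'],c['tvec'],K,None)[0][:,0]
def back(c,uv,z):
    uv=np.atleast_2d(uv).astype(float)
    Rm=cv2.Rodrigues(c['rvec'])[0]; o=-Rm.T@c['tvec']
    d=np.c_[(uv[:,0]-c['cx'])/c['fx'],(uv[:,1]-c['cy'])/c['fy'],np.ones(len(uv))]@Rm
    return o+d*((z-o[2])/d[:,2])[:,None]
def crop(im,x0,y0,x1,y1,s): return cv2.resize(im[y0:y1,x0:x1],None,fx=s,fy=s,interpolation=cv2.INTER_CUBIC)
E
python3 - <<'E'
import cv2; from h import *
t=cv2.imread('pics/a_top.png'); s=cv2.imread('pics/a_scene.png')
cv2.imwrite('pics/b_top.png',crop(t,180,140,420,270,3.3))
cv2.imwrite('pics/b_scene.png',crop(s,140,150,400,290,3))
from rig import robot
c=robot.camera_info('top')
for n,p,z in [('red',(332,192),.16),('blue',(357,197),.16),('yel',(384,204),.16),('mouth',(222,192),.185),('orange',(265,220),.12),('pink',(367,237),.12),('bottle',(288,173),.15),('jara',(336,249),.06),('jarb',(235,249),.06),('cast',(297,235),.03),('bowl',(140,238),.06),('spat',(432,228),.01)]: print(n,back(c,p,z)[0].round(3))
E
```

```text
red [ 0.567 -0.149  0.16 ]
blue [ 0.549 -0.235  0.16 ]
yel [ 0.524 -0.326  0.16 ]
mouth [0.566 0.225 0.185]
orange [0.476 0.082 0.12 ]
pink [ 0.415 -0.271  0.12 ]
bottle [0.636 0.001 0.15 ]
jara [ 0.377 -0.168  0.06 ]
jarb [0.379 0.193 0.06 ]
cast [ 0.43 -0.03  0.03]
bowl [0.421 0.536 0.06 ]
spat [ 0.454 -0.526  0.01 ]
```

View pics/b_top.png

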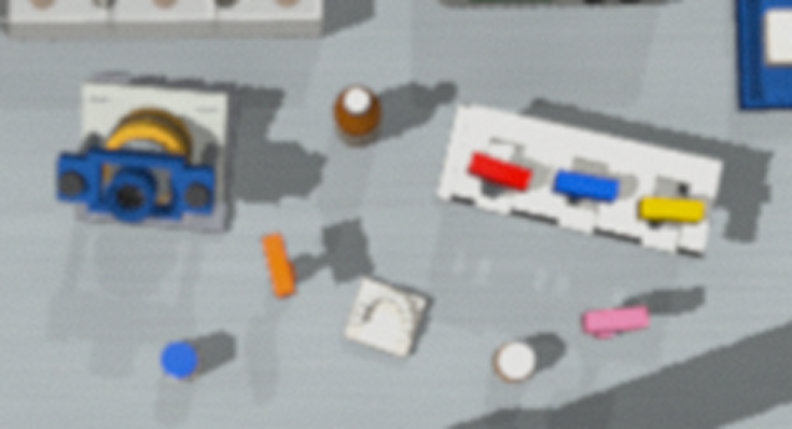

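View pics/b_scene.png

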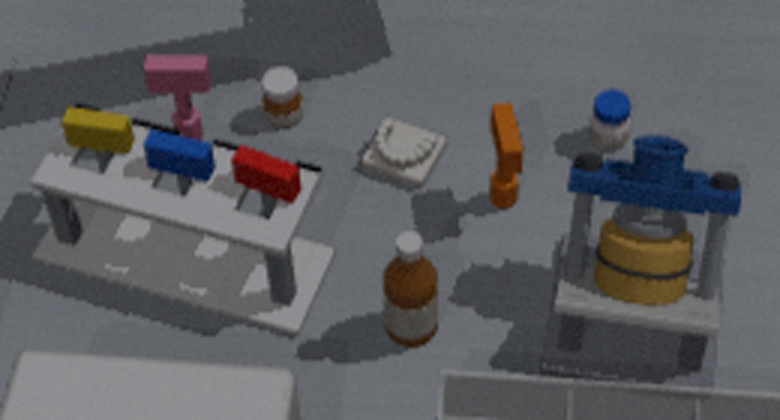

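The crop confirms it. The red handle at about (332,192) hangs in the rack notch on the side nearest the bottle. Orange and pink are decoys standing free on the bench. Next I'll look along the collar's axis and down on the rack with the wrist camera.

```bash
python3 - <<'E'
from rig import robot
from h import *
c=robot.camera_info('top')
uv=lambda x,y:(180+x/3.3-.35,140+y/3.3-.35)
nuts=back(c,[uv(72,180),uv(197,192)],.17);print(nuts.round(3)); d=nuts[0]-nuts[1];yp=np.arctan2(-d[0],d[1]);print('press yaw',yp)
print('mouth',back(c,uv(130,194),.185).round(4))
k=back(c,[uv(500,171),uv(586,186),uv(672,209)],.16);print('keys',k.round(4)); d=k[0]-k[2];print('rack yaw',np.arctan2(-d[0],d[1]), np.linalg.norm(d))
# wrist cam in tool
w=robot.camera_info('wrist'); Rw=cv2.Rodrigues(w['rvec'])[0]; o=-Rw.T@w['tvec']
q=robot.current_eef_rot();Rt=R.from_quat(np.r_[q[1:],q[0]]).as_matrix();p=np.array(robot.current_eef_pos())
print('cam in tool pos',Rt.T@(o-p)); print((Rw@Rt).T.round(4), 'cols=cam axes in tool')
E
```

```text
[[0.562 0.297 0.17 ]
 [0.548 0.167 0.17 ]]
press yaw -0.10444869152762482
mouth [[0.5443 0.2347 0.185 ]]
keys [[ 0.5689 -0.1466  0.16  ]
 [ 0.5525 -0.2354  0.16  ]
 [ 0.5277 -0.3236  0.16  ]]
rack yaw -0.2287740510361072 0.1817186511490384
cam in tool pos [ 8.00321475e-02  9.90902741e-06 -6.96702045e-02]
[[ 9.000e-04 -9.496e-01 -3.134e-01]
 [ 1.000e+00  1.000e-03 -2.000e-04]
 [ 5.000e-04 -3.134e-01  9.496e-01]] cols=cam axes in tool
```

```bash
cat >> h.py <<'E'
Rtc=np.array([[0,-.9496,-.3134],[1,0,0],[0,-.3134,.9496]]); ptc=np.array([.080,0,-.0697])
def q_of(M): x=R.from_matrix(M).as_quat(); return [x[3],x[0],x[1],x[2]]
def m_of(q): return R.from_quat(np.r_[q[1:],q[0]]).as_matrix()
def frame_z(z,ang):
    """frame whose z axis = z; x axis at ang from projected world +x"""
    z=np.array(z)/np.linalg.norm(z); x=np.array([1,0,0.])-z*z[0]; x/=np.linalg.norm(x); y=np.cross(z,x)
    return np.c_[x*np.cos(ang)+y*np.sin(ang), -x*np.sin(ang)+y*np.cos(ang), z]
def campose(target,zdir,d,ang):
    Rc=frame_z(zdir,ang); o=np.array(target)-d*Rc[:,2]
    Rt=Rc@Rtc.T; return o-Rt@ptc, Rt
def mouthR(yaw): return R.from_euler('z',yaw).as_matrix()@R.from_euler('y',-np.deg2rad(32)).as_matrix()
E
python3 - <<'E'
from rig import robot
from h import *
Rm=mouthR(-.104); m=[.544,.235,.185]
for a in range(-180,180,30):
    p,M=campose(m,-Rm[:,2],.17,np.deg2rad(a)); j=robot.ik(p,q_of(M)); print('P',a,None if j is None else np.round(j,2),p.round(2),M[:,2].round(2))
for a in range(-180,180,30):
    p,M=campose([.56,-.23,.12],[0,0,-1],.3,np.deg2rad(a)); j=robot.ik(p,q_of(M)); print('R',a,None if j is None else np.round(j,2),p.round(2))
E
```

```text
P -180 [ 0.64  0.36 -0.44  0.53 -0.63 -0.94] [0.5  0.29 0.25] [ 0.5  -0.36 -0.79]
P -150 [ 0.56  0.39 -0.3   0.73 -0.49 -0.46] [0.53 0.29 0.26] [ 0.37 -0.33 -0.87]
P -120 [ 0.46  0.37 -0.24  0.8  -0.32 -0.06] [0.54 0.27 0.27] [ 0.27 -0.22 -0.94]
P -90 [ 0.34  0.32 -0.29  0.76 -0.14  0.32] [0.55 0.24 0.28] [ 0.23 -0.06 -0.97]
P -60 [ 0.24  0.24 -0.42  0.62  0.03  0.71] [0.54 0.21 0.28] [ 0.27  0.09 -0.96]
P -30 [ 0.16  0.15 -0.62  0.39  0.15  1.15] [0.53 0.19 0.27] [ 0.37  0.21 -0.91]
P 0 [ 0.13  0.07 -0.84  0.09  0.19  1.65] [0.5  0.19 0.26] [ 0.5   0.26 -0.83]
P 30 [ 0.19  0.05 -1.03 -0.24  0.1   2.22] [0.48 0.19 0.24] [ 0.63  0.22 -0.74]
P 60 [ 0.35  0.1  -1.12 -0.47 -0.14  2.83] [0.46 0.21 0.23] [ 0.73  0.11 -0.67]
P 90 [ 0.53  0.17 -1.07 -0.46 -0.43 -2.83] [0.46 0.24 0.22] [ 0.77 -0.04 -0.64]
P 120 [ 0.64  0.24 -0.9  -0.18 -0.64 -2.17] [0.46 0.26 0.23] [ 0.73 -0.2  -0.65]
P 150 [ 0.67  0.3  -0.66  0.21 -0.7  -1.51] [0.48 0.29 0.23] [ 0.63 -0.32 -0.71]
R -180 [-0.31  0.33 -0.15  0.99 -0.3  -1.9 ] [ 0.56 -0.18  0.33]
R -150 [-0.31  0.5   0.1   1.25 -0.31 -1.34] [ 0.59 -0.18  0.33]
R -120 [-0.35  0.65  0.35  1.48 -0.24 -0.85] [ 0.61 -0.2   0.33]
R -90 [-0.43  0.75  0.53  1.65 -0.13 -0.41] [ 0.61 -0.23  0.33]
R -60 [-0.51  0.78  0.58  1.69  0.    0.01] [ 0.61 -0.26  0.33]
R -30 [-0.6   0.71  0.47  1.61  0.14  0.42] [ 0.59 -0.28  0.33]
R 0 [-0.68  0.59  0.25  1.44  0.25  0.87] [ 0.56 -0.28  0.33]
R 30 [-0.72  0.43 -0.    1.2   0.31  1.36] [ 0.53 -0.28  0.33]
R 60 [-0.71  0.27 -0.24  0.96  0.3   1.92] [ 0.51 -0.26  0.33]
R 90 [-0.64  0.15 -0.4   0.76  0.19  2.53] [ 0.51 -0.23  0.33]
R 120 [-0.51  0.12 -0.44  0.69 -0.   -3.13] [ 0.51 -0.2   0.33]
R 150 [-0.38  0.19 -0.35  0.78 -0.19 -2.5 ] [ 0.53 -0.18  0.33]
```

```bash
python3 - <<'E'
from rig import robot
from h import *
import json
p,M=campose([.555,-.23,.12],[0,0,-1],.3,0); robot.reach(p,q_of(M))
c=robot.camera_info('wrist'); im=robot.get_image('wrist'); cv2.imwrite('pics/c_rack.png',im[:,:,::-1])
S={'rack':{k:np.array(v).tolist() for k,v in c.items()}}
Rm=mouthR(-.104); m=[.544,.235,.185]
p,M=campose(m,-Rm[:,2],.19,np.deg2rad(-60)); robot.reach(p,q_of(M))
c=robot.camera_info('wrist'); im=robot.get_image('wrist'); cv2.imwrite('pics/c_press.png',im[:,:,::-1])
S['press']={k:np.array(v).tolist() for k,v in c.items()}
json.dump(S,open('cams.json','w')); print(robot.current_time_s(),robot.current_ft_force())
E
```

```text
3.475 [ 0.26110852  0.197648   -1.14889645]
```

View pics/c_rack.png

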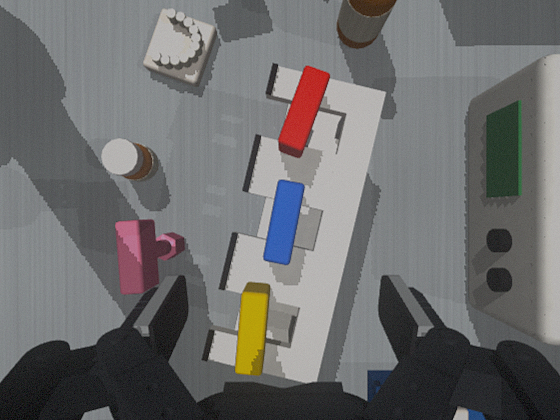

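View pics/c_press.png

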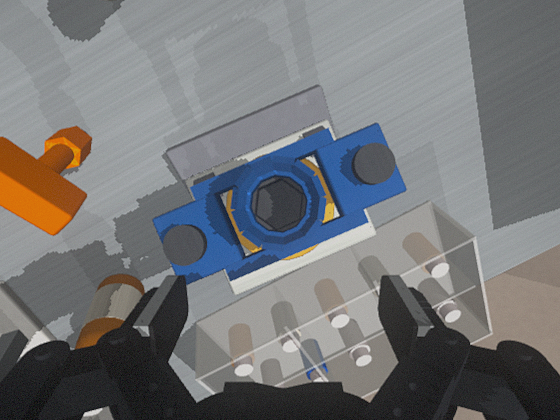

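The rack view shows the red key at about (304,111), blue at (284,222) and yellow at (253,330), with the notches open to the left. The press view looks straight into the collar, and a hexagon is visible around (279,203). I'll enlarge both.

```bash
python3 - <<'E'
from h import *
im=cv2.imread('pics/c_press.png'); cv2.imwrite('pics/d_press.png',cv2.convertScaleAbs(crop(im,230,155,330,255,6),alpha=2.2,beta=0))
im=cv2.imread('pics/c_rack.png'); cv2.imwrite('pics/d_rack.png',crop(im,200,50,400,200,4))
E
```

```text
(no output)
```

View pics/d_press.png

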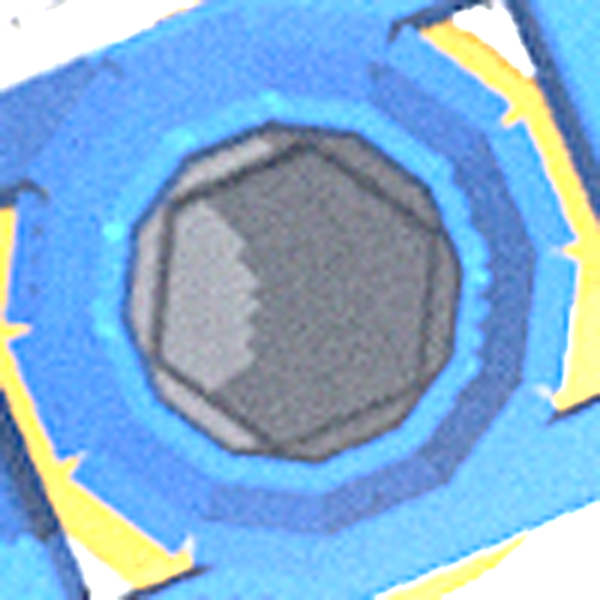

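View pics/d_rack.png

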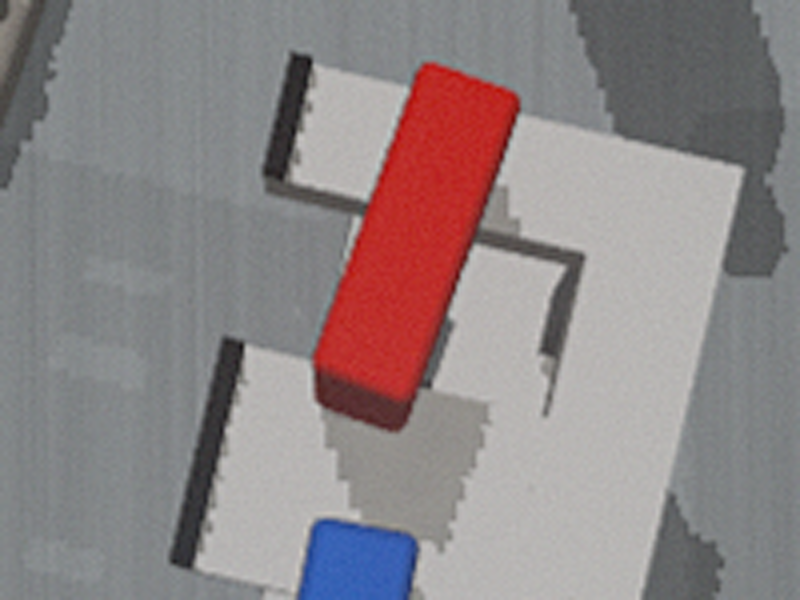

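```bash
cat > est.py <<'E'
from h import *
import json
S=json.load(open('cams.json'))
for k in S: S[k]={a:(np.array(b) if isinstance(b,list) else b) for a,b in S[k].items()}
def pl(c,uv,P0,n):
    uv=np.atleast_2d(uv).astype(float); Rm=cv2.Rodrigues(c['rvec'])[0]; o=-Rm.T@c['tvec']
    d=np.c_[(uv[:,0]-c['cx'])/c['fx'],(uv[:,1]-c['cy'])/c['fy'],np.ones(len(uv))]@Rm
    return o+d*(((P0-o)@n)/(d@n))[:,None]
c=S['press']; cv=lambda a:np.array([230,155])+np.array(a,float)/6-.42
m=np.array([.544,.235,.185]); yaw=-.104
for i in range(5):
    Rm=mouthR(yaw); n=Rm[:,2]
    b=back(c,cv([292.5,291]),.185-.006*n[2])[0]; m=b+.006*n
    nuts=pl(c,[[183,243],[375,163]],m-.026*n,n); d=nuts[1]-nuts[0]; d=d if d[1]>0 else -d
    yaw=np.arctan2(-d[0],d[1])
print('mouth',m,'yaw',yaw,'nut dist',np.linalg.norm(d))
cor=pl(c,cv([[170,205],[310,148],[437,232],[420,385],[285,445],[155,355]]),m-.018*n,n)
L=(cor-m)@Rm; print('hex corners local mm',(L*1000).round(1)); ctr=L.mean(0); 
ang=np.rad2deg(np.arctan2(L[:,1]-ctr[1],L[:,0]-ctr[0])); print('ctr',ctr,'corner ang mod60',(ang%60).round(1), 'radius',np.linalg.norm(L-ctr,axis=1))
c=S['rack']; cr=lambda a:np.array([200,50])+np.array(a,float)/4-.38
K=back(c,cr([[425,65],[519,100],[410,398],[317,360]]),.16); print('key corners',K.round(4)); kc=K.mean(0)
d=(K[0]+K[1]-K[2]-K[3])/2; print('key ctr',kc,'yaw',np.arctan2(-d[0],d[1]),'len',np.linalg.norm(d),np.linalg.norm(K[0]-K[1]))
# rack: notch 2 on plate z=.12, pts: lip left edges and back edge right
Q=back(c,cr([[743,165],[583,258],[265,175],[240,340]]),.12); print('rack cornr(+15,+136), notch corner(-15,109), lip(-90,109), lip(-90,71)\n',Q.round(4))
E
python3 est.py
```

```text
mouth [0.53707528 0.23464559 0.185     ] yaw -0.11235855279233162 nut dist 0.13255482085081768
hex corners local mm [[-13.3  -8.1 -18. ]
 [-13.2   7.3 -18. ]
 [ -0.2  16.  -18. ]
 [ 13.5   8.4 -18. ]
 [ 13.9  -6.7 -18. ]
 [  0.3 -15.5 -18. ]]
ctr [ 0.00017191  0.00021499 -0.018     ] corner ang mod60 [31.9 32.  31.5 31.4 33.1 30.4] radius [0.01583807 0.01509305 0.0157723  0.01564768 0.01537395 0.01567571]
key corners [[ 0.572  -0.1168  0.16  ]
 [ 0.5903 -0.1237  0.16  ]
 [ 0.569  -0.1818  0.16  ]
 [ 0.5509 -0.1743  0.16  ]]
key ctr [ 0.57052938 -0.1491463   0.16      ] yaw -0.3516416012231739 len 0.06158077430727753 0.019565159203214957
rack cornr(+15,+136), notch corner(-15,109), lip(-90,109), lip(-90,71)
 [[ 0.6463 -0.1219  0.12  ]
 [ 0.6103 -0.1428  0.12  ]
 [ 0.5387 -0.124   0.12  ]
 [ 0.5331 -0.1612  0.12  ]]
```

```bash
cat >> est.py <<'E'
lip=[(293,52,-90,136),(265,180,-90,109),(222,338,-90,71),(170,565,-90,19)]
cr1=lambda a:np.array([200,50])+np.array(a,float)/4-.38
P=[];L=[]
for u,v,x,y in lip: P.append(back(c,cr1([u,v]),.124)[0]);L.append((x,y))
for u,v,x,y in [(234,234,-90,-19),(220,289,-90,-71),(210,330,-90,-109)]: P.append(back(c,[u,v],.124)[0]);L.append((x,y))
P+=list(Q[:2]);L+=[(15,136),(-15,109)]
P=np.array(P)[:,:2];L=np.array(L)/1000.
from scipy.optimize import least_squares
def f(q):
    Rr=R.from_euler('z',q[2]).as_matrix()[:2,:2]; return (L@Rr.T+q[:2]-P).ravel()
s=least_squares(f,[.6,-.2,-.2],loss='soft_l1',f_scale=.002); print('rack',s.x); print((s.fun.reshape(-1,2)*1000).round(1))
Rr=R.from_euler('z',s.x[2]).as_matrix()[:2,:2]
for y in(-.09,0,.09): print('notch',Rr@[-.05,y]+s.x[:2])
E
python3 est.py|tail -14
```

```text
[ 0.5331 -0.1612  0.12  ]]
rack [ 0.60141198 -0.2512925  -0.22840363]
[[-0.6 -0.3]
 [-0.5  1.8]
 [ 0.5 -0.1]
 [ 0.3 -0.4]
 [-1.   0.9]
 [-0.3 -0.9]
 [-0.  -1.5]
 [ 0.5 -0.3]
 [ 1.2  1. ]]
notch [ 0.53233246 -0.32763397]
notch [ 0.55271052 -0.23997136]
notch [ 0.57308859 -0.15230874]
```

```bash
cat >> h.py <<'E'
M0=np.array([.5371,.2346,.185]); YP=-.1124; RM=mouthR(YP); HG=.024
RACK=np.array([.6014,-.2513]); YR=-.2284
KEY=np.array([.5705,-.1491]); YK=-.3516
def tool_for_key(Rk,ok,s,hg=HG,pz=.0539):
    """TCP pose for key rotation Rk, origin ok"""
    ty=s*Rk[:,0]; tz=-Rk[:,2]; Rt=np.c_[np.cross(ty,tz),ty,tz]
    return ok+Rk[:,2]*(hg+pz), Rt
def key_press(phi,depth,dx=0,dy=0):
    Rk=RM@R.from_euler('z',phi).as_matrix(); return Rk, M0+RM@np.array([dx,dy,-depth+.085])
E
python3 - <<'E'
from rig import robot
from h import *
for s in(1,-1):
  Rk=R.from_euler('z',YK).as_matrix()
  for z in(.12,.26):
    p,T=tool_for_key(Rk,np.r_[KEY,z],s); print('pick',s,z,np.round(robot.ik(p,q_of(T)),2))
  for ph in range(-300,181,30):
    o=[]
    for d in(-.06,.036):
      p,T=tool_for_key(*key_press(np.deg2rad(ph+1.7),d),s); j=robot.ik(p,q_of(T)); o.append(None if j is None else np.round(j,2))
    print(s,ph,*o)
E
```

```text
pick 1 0.12 [-0.38  0.49 -0.24  0.85  0.    1.54]
pick 1 0.26 [-0.38  0.38 -0.02  1.17  0.    1.54]
1 -300 [ 0.53 -0.08 -0.61  0.58 -0.32  1.06] [ 0.46  0.07 -0.69  0.33 -0.29  1.  ]
1 -270 [ 0.53 -0.08 -0.61  0.58 -0.32  0.54] [ 0.46  0.07 -0.69  0.33 -0.29  0.47]
1 -240 [ 0.53 -0.08 -0.61  0.58 -0.32  0.02] [ 0.46  0.07 -0.69  0.33 -0.29 -0.05]
1 -210 [ 0.53 -0.08 -0.61  0.58 -0.32 -0.51] [ 0.46  0.07 -0.69  0.33 -0.29 -0.57]
1 -180 [ 0.53 -0.08 -0.61  0.58 -0.32 -1.03] [ 0.46  0.07 -0.69  0.33 -0.29 -1.1 ]
1 -150 [ 0.53 -0.08 -0.61  0.58 -0.32 -1.56] [ 0.46  0.07 -0.69  0.33 -0.29 -1.62]
1 -120 [ 0.53 -0.08 -0.61  0.58 -0.32 -2.08] [ 0.46  0.07 -0.69  0.33 -0.29 -2.15]
1 -90 [ 0.53 -0.08 -0.61  0.58 -0.32 -2.6 ] [ 0.46  0.07 -0.69  0.33 -0.29 -2.67]
1 -60 [ 0.53 -0.08 -0.61  0.58 -0.32 -3.13] [ 0.46  0.07 -0.69  0.33 -0.29  3.09]
1 -30 [ 0.53 -0.08 -0.61  0.58 -0.32  2.63] [ 0.46  0.07 -0.69  0.33 -0.29  2.57]
1 0 [ 0.53 -0.08 -0.61  0.58 -0.32  2.11] [ 0.46  0.07 -0.69  0.33 -0.29  2.04]
1 30 [ 0.53 -0.08 -0.61  0.58 -0.32  1.59] [ 0.46  0.07 -0.69  0.33 -0.29  1.52]
1 60 [ 0.53 
[... 1210 characters left out ...]
02] [ 0.46  0.07 -0.69  0.33 -0.29 -0.05]
-1 -30 [ 0.53 -0.08 -0.61  0.58 -0.32 -0.51] [ 0.46  0.07 -0.69  0.33 -0.29 -0.57]
-1 0 [ 0.53 -0.08 -0.61  0.58 -0.32 -1.03] [ 0.46  0.07 -0.69  0.33 -0.29 -1.1 ]
-1 30 [ 0.53 -0.08 -0.61  0.58 -0.32 -1.56] [ 0.46  0.07 -0.69  0.33 -0.29 -1.62]
-1 60 [ 0.53 -0.08 -0.61  0.58 -0.32 -2.08] [ 0.46  0.07 -0.69  0.33 -0.29 -2.15]
-1 90 [ 0.53 -0.08 -0.61  0.58 -0.32 -2.6 ] [ 0.46  0.07 -0.69  0.33 -0.29 -2.67]
-1 120 [ 0.53 -0.08 -0.61  0.58 -0.32 -3.13] [ 0.46  0.07 -0.69  0.33 -0.29  3.09]
-1 150 [ 0.53 -0.08 -0.61  0.58 -0.32  2.63] [ 0.46  0.07 -0.69  0.33 -0.29  2.57]
-1 180 [ 0.53 -0.08 -0.61  0.58 -0.32  2.11] [ 0.46  0.07 -0.69  0.33 -0.29  2.04]
```

```bash
python3 - <<'E'
from rig import robot
from h import *
robot.move_l(np.array(robot.current_eef_pos())+[0,0,.06],feed=.25)
Rk=R.from_euler('z',YK).as_matrix()
p,T=tool_for_key(Rk,np.r_[KEY,.12],1); q=q_of(T)
robot.reach(p+[0,0,.09],q)
robot.move_l(p,feed=.12)
robot.grab(force=80); print('w',robot.current_width(),robot.current_ft_force(),robot.current_torque())
xr=np.array([np.cos(YR),np.sin(YR),0])
robot.move_l(p+[0,0,.01],feed=.06); print('w',robot.current_width(),robot.current_ft_force())
c=robot.get_image('scene'); cv2.imwrite('pics/e.png',crop(c[:,:,::-1],140,150,300,270,4)); print(robot.current_time_s())
E
```

```text
w 0.021175502445595695 [0.69984932 0.04990042 2.91188979] [-0.00270626  0.07212459  0.00789959]
w 0.020938771343852195 [-0.10297304 -0.02816476 -2.98576201]
7.1333
```

View pics/e.png

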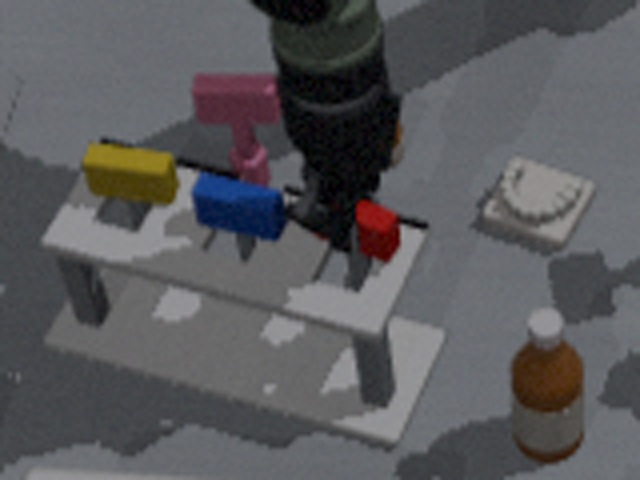

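```bash
python3 - <<'E'
from rig import robot
from h import *
xr=np.array([np.cos(YR),np.sin(YR),0])
p=np.array(robot.current_eef_pos())
robot.move_l(p-xr*.075,feed=.15); print(robot.current_ft_force())
p=np.array(robot.current_eef_pos())
robot.move_l(p+[0,0,.17],feed=.25)
P,T=tool_for_key(*key_press(np.deg2rad(61.7),-.05),1)
robot.reach(P,q_of(T)); robot.sleep(.2)
print('w',robot.current_width(),robot.current_ft_force(),robot.current_torque(),robot.current_joints())
for n in('scene','top','wrist'):
    i=robot.get_image(n)[:,:,::-1]; cv2.imwrite(f'pics/f_{n}.png',i)
cv2.imwrite('pics/f_s.png',crop(cv2.imread('pics/f_scene.png'),300,130,420,240,5)); print(robot.current_time_s())
E
```

```text
[-0.32332368 -0.22460417 -3.01889575]
w 0.021002612366023552 [-1.10932064 -0.25223268 -3.16098824] [ 0.09870763  0.94627988 -0.02243579] [ 0.5234301  -0.06857703 -0.61890288  0.55559125 -0.321035    1.05520643]
10.3833
```

View pics/f_wrist.png

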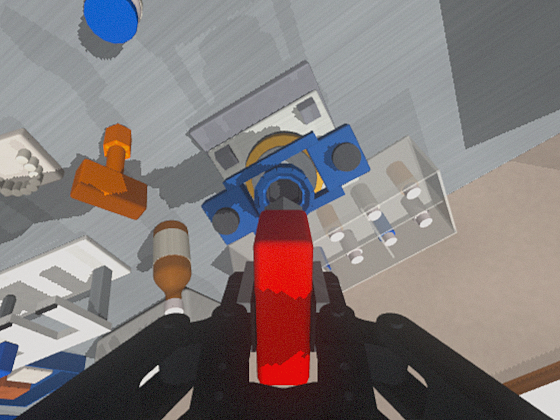

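View pics/f_s.png

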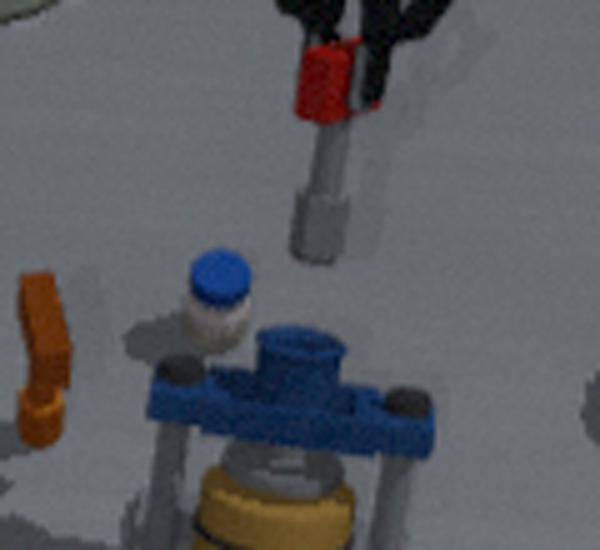

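```bash
python3 - <<'E'
from rig import robot
from h import *
Rk,o=key_press(np.deg2rad(61.7),-.05)
for n,(x0,y0,x1,y1,s) in dict(scene=(320,150,400,230,7),top=(190,150,270,230,7),wrist=(230,140,350,240,6.5)).items():
    c=robot.camera_info(n); im=crop(cv2.imread(f'pics/f_{n}.png'),x0,y0,x1,y1,s)
    im=cv2.convertScaleAbs(im,alpha=1.6)
    t=np.linspace(0,2*np.pi,25)
    circ=lambda ctr,Rr,r:ctr+np.c_[r*np.cos(t),r*np.sin(t),0*t]@Rr.T
    for P,col in[(circ(M0,RM,.0215),(0,255,255)),(circ(o-.085*Rk[:,2],Rk,.0128),(0,255,0)),(circ(o-.047*Rk[:,2],Rk,.0148),(255,0,255))]:
        q=((proj(c,P)-[x0,y0]+.5)*s).astype(int); cv2.polylines(im,[q],True,col,1)
    cv2.imwrite(f'pics/g_{n}.png',im); print(n,proj(c,[o-.085*Rk[:,2],M0]).round(1).tolist())
a=cv2.imread('pics/g_scene.png');b=cv2.imread('pics/g_top.png');cv2.imwrite('pics/g_st.png',cv2.resize(np.hstack([a,b]),(800,400)))
E
```

```text
scene [[362.8, 179.6], [360.2, 196.0]]
top [[216.3, 206.7], [219.0, 200.5]]
wrist [[283.7, 216.7], [283.5, 198.1]]
```

View pics/g_wrist.png

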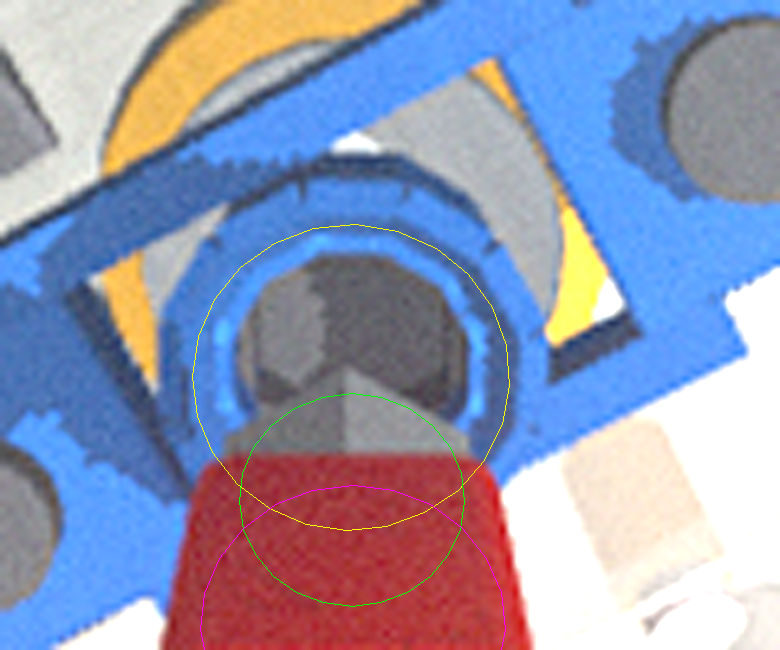

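View pics/g_st.png

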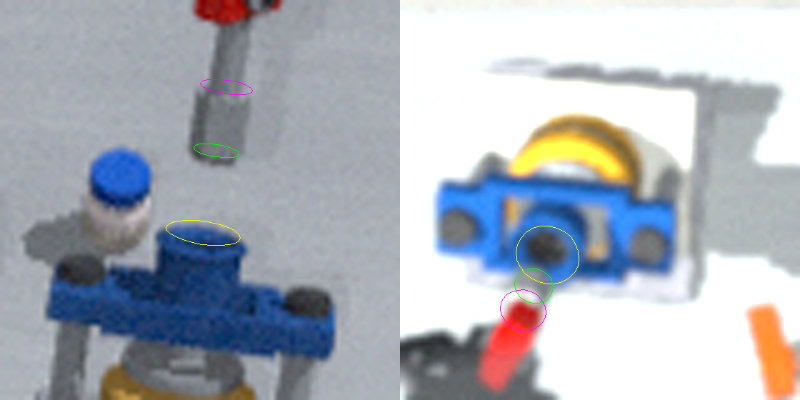

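```bash
python3 - <<'E'
from rig import robot
from h import *
import json
from scipy.optimize import least_squares
S=json.load(open('cams.json'))['press']; S={a:(np.array(b) if isinstance(b,list) else b) for a,b in S.items()}
w=robot.camera_info('wrist');t=robot.camera_info('top');s=robot.camera_info('scene')
n=RM[:,2]
obs=[(S,.006,(278.35,203.1)),(w,.006,(283.9,195.4)),(t,.0,(218.9,198.8)),(s,0,(360.4,196.8))]
def f(m,o=obs): return np.concatenate([proj(c,m-d*n)[0]-u for c,d,u in o])
r=least_squares(f,M0); print(r.x,r.fun.round(2))
for k in range(4):
    o=[x for i,x in enumerate(obs) if i!=k]; r=least_squares(lambda m:f(m,o),M0); print(k,r.x.round(4),r.fun.round(2))
print(proj(w,M0-.006*n), 'cam z dir', cv2.Rodrigues(w['rvec'])[0][2], n)
print('tcp',robot.current_eef_pos(),tool_for_key(*key_press(np.deg2rad(61.7),-.05),1)[0])
E
```

```text
[0.53884046 0.23458474 0.18236097] [ 0.31  0.19 -0.19 -0.08  0.26  1.35 -0.34  0.28]
0 [0.5395 0.2347 0.1823] [ 0.26  0.13  0.23  1.17 -0.3   0.47]
1 [0.5389 0.2345 0.1821] [ 0.2   0.12  0.29  1.34 -0.37  0.36]
2 [0.5383 0.2346 0.183 ] [ 0.22 -0.04 -0.25  0.05 -0.3  -0.  ]
3 [0.5395 0.2344 0.1814] [ 0.27  0.37 -0.22 -0.35  0.35  1.19]
[[283.50844106 196.2789673 ]] cam z dir [ 0.71583998 -0.23039354 -0.65916002] [-0.52657535  0.05943759  0.8480481 ]
tcp [0.42540152 0.24680009 0.36549768] [0.42499211 0.24725426 0.36554944]
```

```bash
cat >> h.py <<'E'
def ft(robot,F0,k=3):
    F=[];T=[]
    for i in range(k): F.append(robot.current_ft_force()); T.append(robot.current_torque()); 
    return RM.T@(np.mean(F,0)-F0), RM.T@np.mean(T,0)
E
python3 - <<'E'
from rig import robot
from h import *
import json
F=[];T=[]
for i in range(5): F.append(robot.current_ft_force());T.append(robot.current_torque());robot.sleep(.02)
print(np.std(F,0)); F0=np.mean(F,0);T0=np.mean(T,0); json.dump([F0.tolist(),T0.tolist()],open('f0.json','w'))
phi=np.deg2rad(61.7); dx=dy=0.; d=-.05
def go(d,dx,dy,feed=.05):
    P,Tt=tool_for_key(*key_press(phi,d,dx,dy),1); robot.move_l(P,feed=feed,frame=q_of(Tt))
go(-.008,0,0,.1); print(ft(robot,F0)[0].round(2),robot.current_time_s()); d=-.008
while d<.03:
    d+=.001; go(d,dx,dy,.03); f=ft(robot,F0)[0]
    print(round(d*1e3,1),f.round(2),round(dx*1e3,2),round(dy*1e3,2),round(robot.current_time_s(),2))
    if f[2]>3 or np.hypot(f[0],f[1])>6: break
    if np.hypot(f[0],f[1])>.8: dx+=np.clip(f[0]*1.5e-4,-6e-4,6e-4); dy+=np.clip(f[1]*1.5e-4,-6e-4,6e-4)
json.dump([phi,d,dx,dy],open('st.json','w'))
E
```

```text
[0.36127776 0.49142411 0.34977802]
[-0.6  -1.11  0.05] 11.0333
-7.0 [ 0.6   0.3  -0.19] 0.0 0.0 11.28
-6.0 [-0.76 -0.1   0.17] 0.0 0.0 11.53
-5.0 [ 1.01 -1.33 -0.82] 0.0 0.0 11.78
-4.0 [ 0.32  0.13 -0.71] 0.15 -0.2 12.03
-3.0 [ 0.06  0.45 -0.24] 0.15 -0.2 12.28
-2.0 [-0.12 -0.55 -0.48] 0.15 -0.2 12.53
-1.0 [-0.3  -0.22 -0.46] 0.15 -0.2 12.78
0.0 [ 0.49 -0.13  0.25] 0.15 -0.2 13.03
1.0 [-0.26  0.08 -0.03] 0.15 -0.2 13.28
2.0 [-0.19  0.15  0.4 ] 0.15 -0.2 13.53
3.0 [ 0.04 -0.62 -0.73] 0.15 -0.2 13.78
4.0 [-0.67  0.73  0.35] 0.15 -0.2 14.03
5.0 [-0.76  0.34 -0.16] 0.05 -0.09 14.28
6.0 [-0.32  0.33 -1.14] -0.06 -0.04 14.53
7.0 [ 0.46  0.62 -0.65] -0.06 -0.04 14.78
8.0 [-0.05 -0.27 -0.43] -0.06 -0.04 15.03
9.0 [ 0.52  0.5  -0.31] -0.06 -0.04 15.28
10.0 [ 0.86 -0.3  -0.57] -0.06 -0.04 15.53
11.0 [ 0.7 -0.9  0.3] 0.07 -0.08 15.78
12.0 [ 0.66 -0.44 -0.74] 0.17 -0.22 16.03
13.0 [ 0.67  0.02 -0.1 ] 0.17 -0.22 16.28
14.0 [ 1.98 -1.48 -0.27] 0.17 -0.22 16.53
15.0 [-0.55  0.1  -0.5 ] 0.47 -0.44 16.78
16.0 [ 0.2   0.67 -1.55] 0.47 -0.44 17.03
17.0 [ 0.41 -1.72  0.07] 0.47 -0.44 17.28
18.0 [ 0.36  1.19 -0.61] 0.53 -0.7 17.53
19.0 [-0.31  0.64 -1.23] 0.58 -0.52 17.78
20.0 [-0.7   0.62 -0.76] 0.58 -0.52 18.03
21.0 [-0.24 -0.55  0.04] 0.48 -0.43 18.28
22.0 [ 0.21  0.24 -0.83] 0.48 -0.43 18.53
23.0 [ 0.07  0.19 -1.09] 0.48 -0.43 18.78
24.0 [ 0.35 -0.19 -1.01] 0.48 -0.43 19.03
25.0 [ 1.34  0.04 -0.05] 0.48 -0.43 19.28
26.0 [ 0.97  0.71 -0.3 ] 0.68 -0.42 19.53
27.0 [ 0.33 -0.45 -0.21] 0.82 -0.32 19.78
28.0 [-0.4   0.88 -0.46] 0.82 -0.32 20.03
29.0 [ 0.22  0.09 -0.66] 0.76 -0.18 20.28
30.0 [-0.2  -0.02 -0.96] 0.76 -0.18 20.53
```

```bash
python3 - <<'E'
from rig import robot
from h import *
a=crop(robot.get_image('scene')[:,:,::-1],310,140,410,240,4);b=crop(robot.get_image('wrist')[:,:,::-1],220,120,350,250,400/130)
cv2.imwrite('pics/h.png',cv2.convertScaleAbs(np.hstack([a,b]),alpha=1.4))
E
```

```text
(no output)
```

View pics/h.png

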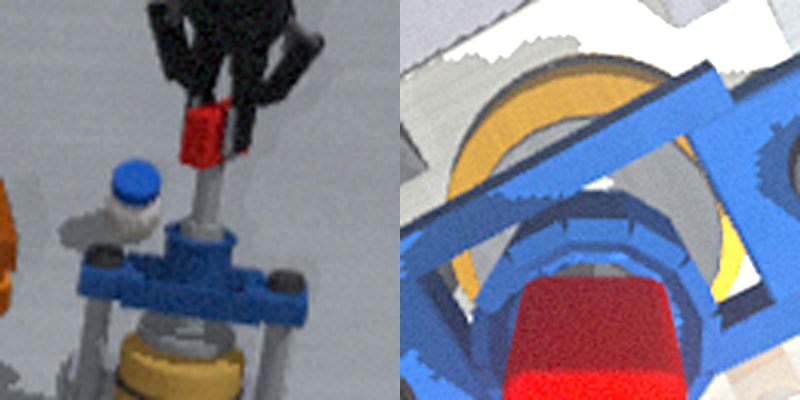

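The shaft is deep in the collar, and the predicted hexagon angle let it drop straight into the socket. I'll push on to the floor under force control.

```bash
python3 - <<'E'
from rig import robot
from h import *
import json
F0=np.array(json.load(open('f0.json'))[0]); phi,d,dx,dy=json.load(open('st.json'))
def go(d,dx,dy,feed=.05):
    P,Tt=tool_for_key(*key_press(phi,d,dx,dy),1); robot.move_l(P,feed=feed,frame=q_of(Tt))
while d<.044:
    d+=.001; go(d,dx,dy,.03); f=ft(robot,F0)[0]
    print(round(d*1e3,1),f.round(2),round(dx*1e3,2),round(dy*1e3,2),round(robot.current_time_s(),2))
    if f[2]>3.5 or np.hypot(f[0],f[1])>6: break
    if np.hypot(f[0],f[1])>1.2: dx+=np.clip(f[0]*1.5e-4,-6e-4,6e-4); dy+=np.clip(f[1]*1.5e-4,-6e-4,6e-4)
robot.sleep(.3); print(ft(robot,F0)[0], RM.T@(np.array(robot.current_eef_pos())-M0))
json.dump([phi,d,dx,dy],open('st.json','w'))
E
```

```text
31.0 [-1.12 -0.51 -0.67] 0.76 -0.18 20.88
32.0 [-0.47 -0.18 -0.39] 0.6 -0.26 21.13
33.0 [ 0.13 -0.3  -1.03] 0.6 -0.26 21.38
34.0 [ 0.86  1.24 -0.48] 0.6 -0.26 21.63
35.0 [ 0.77  0.37 -1.25] 0.73 -0.08 21.88
36.0 [ 0.33 -0.53 -0.39] 0.73 -0.08 22.13
37.0 [-2.17 -1.25 12.4 ] 0.73 -0.08 22.38
[-1.90537167 -2.23105872 11.5750471 ] [ 8.74791537e-04 -1.33655829e-05  1.26822010e-01]
```

```bash
python3 - <<'E'
from rig import robot
from h import *
import json
F0,T0=map(np.array,json.load(open('f0.json'))); phi0,d,dx,dy=json.load(open('st.json')); phi=phi0
d-=.0006; dx-=.0002;dy-=.0002
def go(step):
    P,Tt=tool_for_key(*key_press(phi,d,dx,dy),1); robot.move_l(P,feed=.03,frame=q_of(Tt))
go(0); print(ft(robot,F0)[0].round(2)); tz0=ft(robot,F0)[1][2]
turned=0
while turned<80:
    s=5 if turned<65 else 2.5
    turned+=s; phi=phi0-np.deg2rad(turned); go(0); f,t=ft(robot,F0); tz=t[2]-tz0
    print(turned,f.round(1),'tz',round(tz,2),'d',round(d*1e3,1),round(robot.current_time_s(),2),round(robot.current_joints()[5],2))
    if tz>1.0 or np.hypot(f[0],f[1])>15: break
    dx+=np.clip(f[0]*5e-5,-2e-4,2e-4); dy+=np.clip(f[1]*5e-5,-2e-4,2e-4)
    if f[2]<2: d+=.0002
    if f[2]>9: d-=.0002
json.dump([phi,d,dx,dy],open('st.json','w'))
E
```

```text
[-0.53 -0.83  8.96]
5 [ 0.2 -1.2  9.5] tz -0.1 d 36.4 23.18 1.08
10 [ 0.4 -2.2  6.6] tz -0.08 d 36.2 23.43 1.17
15 [ 0.3 -1.7  8.4] tz -0.09 d 36.2 23.68 1.25
20 [ 0.1 -1.   8.3] tz -0.08 d 36.2 23.93 1.34
25 [ 1.4 -1.6  9.4] tz -0.12 d 36.2 24.18 1.43
30 [ 1.2 -1.3  6.3] tz -0.09 d 36.0 24.43 1.51
35 [ 1.4 -0.2  6.2] tz -0.1 d 36.0 24.68 1.6
40 [ 0.5 -0.5  6.2] tz -0.05 d 36.0 24.93 1.69
45 [ 0.4 -0.9  5.7] tz -0.13 d 36.0 25.18 1.78
50 [0.3 1.1 5.8] tz -0.05 d 36.0 25.43 1.86
55 [ 0.2 -0.6  6.3] tz -0.11 d 36.0 25.68 1.95
60 [0.4 0.4 7.1] tz -0.09 d 36.0 25.93 2.04
65 [-0.3  0.4  8. ] tz -0.12 d 36.0 26.18 2.12
67.5 [-0.1  0.4  7.4] tz 0.09 d 36.0 26.43 2.17
70.0 [-1.6  0.6  7.1] tz 0.03 d 36.0 26.68 2.21
72.5 [-2.6  0.2  7.7] tz -0.01 d 36.0 26.93 2.26
75.0 [-1.1  0.3  7.5] tz 0.04 d 36.0 27.18 2.3
77.5 [-0.9  0.9  7.3] tz 0.09 d 36.0 27.43 2.35
80.0 [-1.4  0.2  7.2] tz 0.19 d 36.0 27.68 2.39
```

```bash
cat > turn.py <<'E'
from rig import robot
from h import *
import json,sys
F0,T0=map(np.array,json.load(open('f0.json'))); phi,d,dx,dy=json.load(open('st.json'))
n=int(sys.argv[1]); s=float(sys.argv[2])
for i in range(n):
    phi-=np.deg2rad(s); P,Tt=tool_for_key(*key_press(phi,d,dx,dy),1); robot.move_l(P,feed=.03,frame=q_of(Tt)); f,t=ft(robot,F0,8)
    print('turned',round(61.7-np.rad2deg(phi),1),f.round(1),t.round(2),'w',round(robot.current_width(),4),round(robot.current_time_s(),2))
    if abs(t[2])>1.5: break
json.dump([phi,d,dx,dy],open('st.json','w'))
a=crop(robot.get_image('scene')[:,:,::-1],310,140,410,240,4);b=crop(robot.get_image('wrist')[:,:,::-1],220,120,350,250,400/130)
cv2.imwrite(sys.argv[3],cv2.convertScaleAbs(np.hstack([a,b]),alpha=1.4))
E
python3 turn.py 3 2.5 pics/i.png
```

```text
turned 82.5 [-1.3  0.9  6.6] [0.17 1.16 0.86] w 0.0211 27.93
turned 85.0 [-0.9  1.5  6.8] [0.16 1.18 1.49] w 0.0213 28.18
turned 87.5 [-1.2 -0.8  8.8] [-0.03  1.17  1.67] w 0.0209 28.43
```

View pics/i.png

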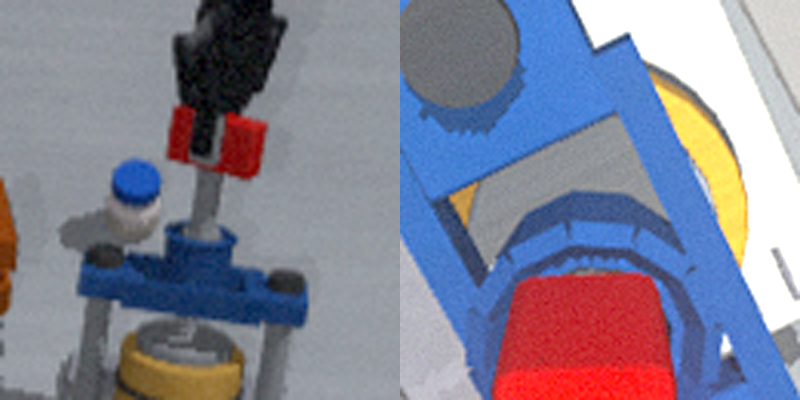

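Torque rises steeply after about 80° of turning (71.6° of screw travel plus play), so the screw is at its stop. I'll relax slightly, pull out along the axis and check the hexagon angle.

```bash
python3 - <<'E'
from rig import robot
from h import *
import json
F0,T0=map(np.array,json.load(open('f0.json'))); phi,d,dx,dy=json.load(open('st.json'))
robot.sleep(.2)
def go(feed=.03):
    P,Tt=tool_for_key(*key_press(phi,d,dx,dy),1); robot.move_l(P,feed=feed,frame=q_of(Tt)); f,t=ft(robot,F0,6)
    print(round(61.7-np.rad2deg(phi),1),round(d*1e3,1),f.round(1),t.round(2),round(robot.current_time_s(),2)); return f
for k in range(3): phi+=np.deg2rad(2.); go()
while d>-.045:
    d-=.003 if d>.0 else .02
    f=go(.04)
    if np.linalg.norm(f)>25: print('stuck');break
    if d>0: dx+=np.clip(f[0]*1e-4,-4e-4,4e-4); dy+=np.clip(f[1]*1e-4,-4e-4,4e-4)
json.dump([phi,d,dx,dy],open('st.json','w'))
im=robot.get_image('wrist')[:,:,::-1]; cv2.imwrite('pics/j.png',im)
cv2.imwrite('pics/j2.png',cv2.convertScaleAbs(crop(im,230,140,350,240,6.5),alpha=1.8))
E
```

```text
85.5 36.0 [-2.4 -0.6  8. ] [0.01 1.36 0.62] 28.98
83.5 36.0 [-1.9  0.4  8.1] [ 0.06  1.36 -0.03] 29.23
81.5 36.0 [-1.7 -1.1  8.4] [ 0.02  1.41 -0.13] 29.48
81.5 33.0 [  2.9   3.  -22.9] [0.88 0.   0.28] 29.73
81.5 30.0 [  3.9   2.5 -26.2] [0.85 0.04 0.3 ] 29.98
stuck
```

View pics/j2.png

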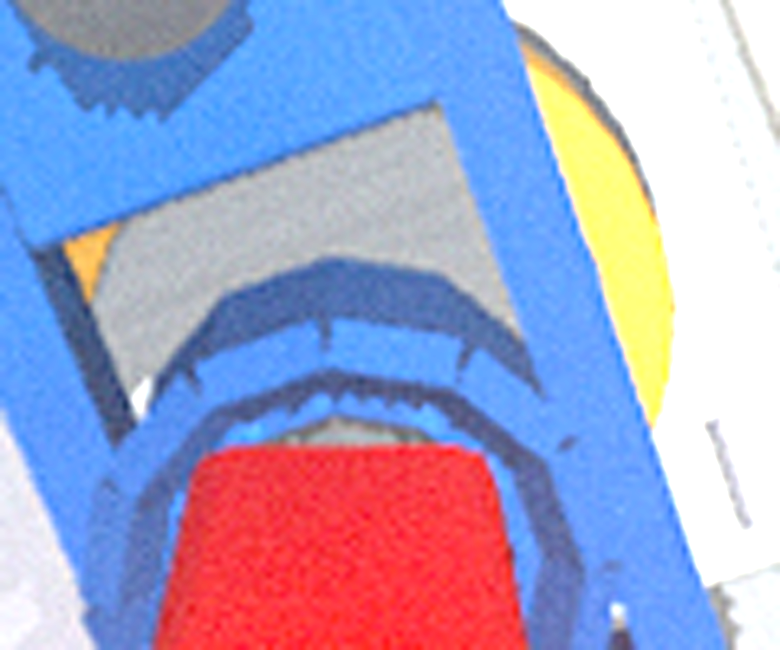

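```bash
python3 - <<'E'
from rig import robot
from h import *
c=robot.camera_info('wrist')
for dz in(0,.003,.006):
    pt=np.array([[.033,0,.0539+.024+dz],[.033,0,.0539+.024-.04+dz]]); pc=(pt-ptc)@Rtc
    print(dz,[(c['fy']*p[1]/p[2]+c['cy']).round(1) for p in pc])
for f in('f_wrist','j'):
    im=cv2.imread(f'pics/{f}.png').astype(int); col=im[:,270:300].mean(1); red=(col[:,2]-col[:,:2].max(1))
    r=np.where(red>40)[0]; print(f,r.min(),r.max(), np.round(col[r.min()-3:r.min()+4,2]-col[r.min()-3:r.min()+4,0]))
print(robot.current_width(),robot.current_ft_force())
E
```

```text
0 [np.float64(208.4), np.float64(243.0)]
0.003 [np.float64(206.5), np.float64(239.7)]
0.006 [np.float64(204.6), np.float64(236.5)]
f_wrist 210 385 [-2. -6. 13. 51. 62. 60. 61.]
j 208 386 [-49. -28. -24.  45. 102. 102.  98.]
0.020932340294237572 [ 18.34348276   0.28091847 -23.15934979]
```

```bash
cat > pull.py <<'E'
from rig import robot
from h import *
import json
F0,T0=map(np.array,json.load(open('f0.json')))
T0m=RM.T@T0
def pose(st,tilt=(0,0)):
    phi,d,dx,dy=st
    P,Tt=tool_for_key(*key_press(phi,d,dx,dy),1)
    W=RM@R.from_rotvec([tilt[0],tilt[1],0]).as_matrix()@RM.T; piv=M0+RM@np.array([dx,dy,-.02])
    return piv+W@(P-piv),W@Tt
def go(st,tilt=(0,0),feed=.03,pr=True):
    P,Tt=pose(st,tilt); robot.move_l(P,feed=feed,frame=q_of(Tt))
    f,t=ft(robot,F0,6); dM=t-T0m; r=np.array([0,0,-.144]); mp=dM-np.cross(r,f)
    L=RM.T@(np.array(robot.current_eef_pos())-M0)
    if pr: print('ang',round(61.7-np.rad2deg(st[0]),1),'d',round(st[1]*1e3,1),'dep',round((.1629-L[2])*1e3,1),'xy',(L[:2]*1e3).round(1),'F',f.round(1),'M',mp.round(2),round(robot.current_time_s(),2))
    return f,mp
E
python3 - <<'E'
from pull import *
st=json.load(open('st.json')); print(st)
robot.grab(force=120); print(robot.current_width())
go(st); st[0]-=np.deg2rad(1.5); go(st)
robot.sleep(.2); go(st)
a=crop(robot.get_image('scene')[:,:,::-1],320,150,400,210,7.5)
cv2.imwrite('pics/k.png',cv2.convertScaleAbs(a,alpha=1.4)); json.dump(st,open('st.json','w'))
E
```

```text
[-0.3455751918948772, 0.030000000000000023, 0.0007704587789556863, -0.0003173095734098141]
0.020423963325769078
ang 81.5 d 30.0 dep 32.8 xy [-0.1 -1.2] F [  3.4   2.8 -25.1] M [ 0.43 -0.47  0.3 ] 30.5
ang 83.0 d 30.0 dep 32.8 xy [-0.1 -1.1] F [  3.4   2.8 -26. ] M [ 0.46 -0.53  0.59] 30.75
ang 83.0 d 30.0 dep 32.8 xy [-0.1 -1.1] F [  3.6   2.2 -25.6] M [ 0.5  -0.44  0.57] 31.2
```

View pics/k.png

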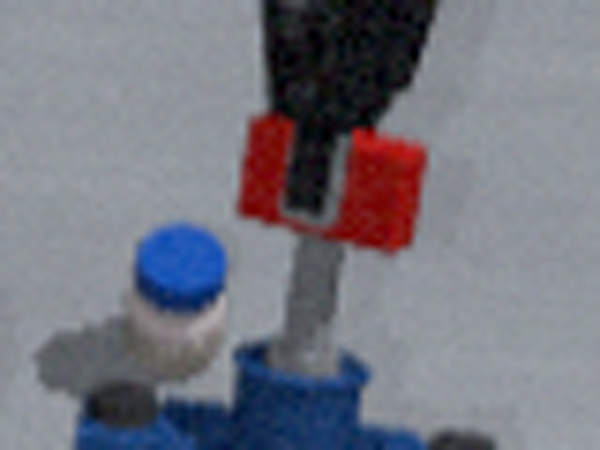

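```bash
python3 - <<'E'
from pull import *
st=json.load(open('st.json'))
st[1]=.0325; go(st); st[1]=.034; go(st)
for a in(81.5,80,78.5,80,81.5): st[0]=np.deg2rad(61.7-a); go(st)
st[0]=np.deg2rad(61.7-80)
for i in (1,-1):
  for t in((.01*i,0),(0,.01*i)): print(t); go(st,t)
json.dump(st,open('st.json','w'))
E
```

```text
ang 83.0 d 32.5 dep 33.1 xy [ 0.2 -0.8] F [ 0.  -0.4 -2.5] M [0.04 0.13 0.47] 31.5
ang 83.0 d 34.0 dep 33.3 xy [ 0.3 -0.7] F [-2.6 -1.4 15. ] M [-0.32  0.62  0.46] 31.75
ang 81.5 d 34.0 dep 33.5 xy [ 0.2 -0.8] F [-3.  -2.8 11.9] M [-0.06  0.45  0.37] 32.0
ang 80.0 d 34.0 dep 33.7 xy [ 0.2 -0.8] F [-2.4 -1.5  9.4] M [-0.13  0.42  0.19] 32.25
ang 78.5 d 34.0 dep 34.3 xy [ 0.3 -0.8] F [-1.6 -1.3  1.1] M [-0.12  0.25 -0.  ] 32.5
ang 80.0 d 34.0 dep 34.4 xy [ 0.2 -0.7] F [-1.7 -1.2 -0.4] M [-0.21  0.33  0.12] 32.75
ang 81.5 d 34.0 dep 34.3 xy [ 0.2 -0.7] F [-2.3 -1.7 -1.6] M [-0.26  0.22  0.49] 33.0
(0.01, 0)
ang 80.0 d 34.0 dep 34.3 xy [ 0.3 -2.2] F [-1.7 -1.3 -4.4] M [-0.38  0.52  0.1 ] 33.25
(0, 0.01)
ang 80.0 d 34.0 dep 34.2 xy [ 1.9 -0.5] F [-3.7 -2.2 -2.5] M [-0.47  0.33  0.08] 33.5
(-0.01, 0)
ang 80.0 d 34.0 dep 34.1 xy [0.3 1. ] F [-3.6 -2.4 -1.8] M [-0.51  0.42  0.1 ] 33.75
(0, -0.01)
ang 80.0 d 34.0 dep 34.2 xy [-1.2 -0.6] F [-3.8 -2.  -3.6] M [-0.46  0.5   0.12] 34.0
```

```bash
python3 - <<'E'
from pull import *
st=json.load(open('st.json')); 
st[0]=np.deg2rad(61.7-78); go(st)
n=0
while st[1]>.012 and n<26:
    n+=1
    st[1]-=.002; f,m=go(st)
    if f[2]<-8:
        for a in(77,76,75):
            st[0]=np.deg2rad(61.7-a); f,m=go(st)
            if f[2]>-6: break
    if f[2]<-25: break
    st[2]+=np.clip(f[0]*6e-5,-2e-4,2e-4); st[3]+=np.clip(f[1]*6e-5,-2e-4,2e-4)
json.dump(st,open('st.json','w'))
E
```

```text
ang 78.0 d 34.0 dep 34.0 xy [ 0.6 -0.4] F [-5.1 -3.5 -0.4] M [-0.52  0.49  0.03] 34.25
ang 78.0 d 32.0 dep 31.9 xy [ 0.5 -0.4] F [-4.8 -3.8 -1. ] M [-0.51  0.53  0.03] 34.5
ang 78.0 d 30.0 dep 29.8 xy [ 0.5 -0.5] F [-5.4 -2.4  0.6] M [-0.6   0.55  0.07] 34.75
ang 78.0 d 28.0 dep 27.8 xy [ 0.5 -0.6] F [-4.8 -3.4  0.2] M [-0.36  0.56  0.04] 35.0
ang 78.0 d 26.0 dep 25.7 xy [ 0.4 -0.7] F [-3.7 -2.2  1.2] M [-0.38  0.54  0.03] 35.25
ang 78.0 d 24.0 dep 23.7 xy [ 0.4 -0.7] F [-3.1 -2.2  1.3] M [-0.27  0.5   0.01] 35.5
ang 78.0 d 22.0 dep 21.7 xy [ 0.4 -0.8] F [-2.3 -2.  -0.4] M [-0.09  0.26 -0.03] 35.75
ang 78.0 d 20.0 dep 19.5 xy [ 0.8 -0.7] F [-0.5 -0.7 -1.7] M [ 0.09 -0.1   0.03] 36.0
ang 78.0 d 18.0 dep 17.7 xy [ 0.2 -1. ] F [ 0.1  0.4 -1.1] M [-0.06  0.    0.06] 36.25
ang 78.0 d 16.0 dep 15.9 xy [-0.2 -1.2] F [-1.   0.5 -1.5] M [-0.06 -0.13 -0.  ] 36.5
ang 78.0 d 14.0 dep 13.9 xy [-0.3 -1.2] F [-0.4 -1.1 -1.1] M [ 0.11 -0.05 -0.02] 36.75
ang 78.0 d 12.0 dep 11.9 xy [-0.4 -1.2] F [-0.6 -0.2 -0.2] M [ 0.05 -0.07 -0.03] 37.0
```

```bash
python3 - <<'E'
from pull import *
st=json.load(open('st.json')); st[1]=-.05; go(st,feed=.1); json.dump(st,open('st.json','w'))
im=robot.get_image('wrist')[:,:,::-1]; cv2.imwrite('pics/l.png',im)
x0,y0,s=230,140,6.5; c=robot.camera_info('wrist')
o=cv2.convertScaleAbs(crop(im,230,140,350,240,6.5),alpha=1.8); 
for h,col in((31.7-71.6,(0,255,0)),):
    a=np.deg2rad(h+60*np.arange(6)); P=M0+np.c_[.0164*np.cos(a),.0164*np.sin(a),-.018+0*a]@RM.T
    cv2.polylines(o,[((proj(c,P)-[x0,y0]+.5)*s).astype(int)],True,col,1)
cv2.imwrite('pics/l2.png',o)
E
```

```text
ang 78.0 d -50.0 dep -49.7 xy [-0.8 -1.4] F [-0.6  0.  -0.5] M [-0.03 -0.09 -0.05] 37.77
```

View pics/l2.png

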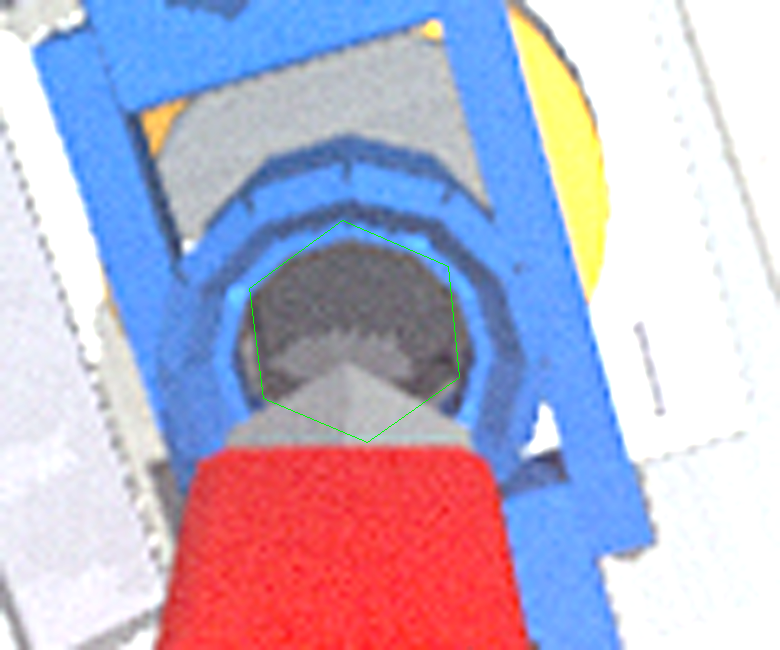

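```bash
python3 - <<'E'
from h import *
im=cv2.imread('pics/l.png'); g=crop(im,260,170,310,215,14); g=cv2.GaussianBlur(g,(0,0),5)
cv2.imwrite('pics/l3.png',np.clip((g.astype(float)-20)*4,0,255).astype(np.uint8))
E
```

```text
(no output)
```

View pics/l3.png

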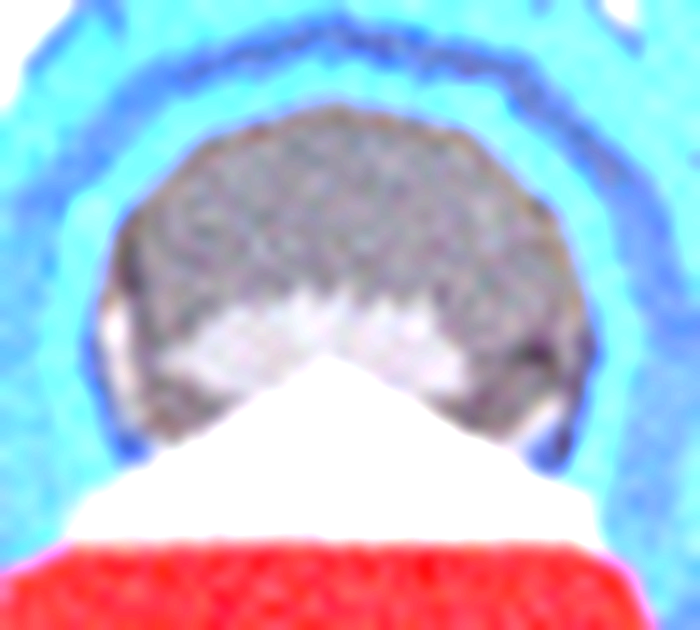

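```bash
python3 - <<'E'
from rig import robot
from h import *
xr=np.array([np.cos(YR),np.sin(YR),0]); N2=np.array([.5731,-.1523,.12])
p,T=tool_for_key(R.from_euler('z',YR).as_matrix(),N2,1); q=q_of(T)
robot.move_l(np.array(robot.current_eef_pos())+[0,0,.03],feed=.2)
robot.reach(p-xr*.085+[0,0,.17],q); 
robot.move_l(p-xr*.085+[0,0,.014],feed=.2); robot.sleep(.1)
print(robot.current_ft_force(),robot.current_width(),robot.current_joints().round(2) if hasattr(robot.current_joints(),'round') else '')
s=robot.get_image('scene')[:,:,::-1]; t=robot.get_image('top')[:,:,::-1]
cv2.imwrite('pics/m.png',cv2.convertScaleAbs(np.hstack([crop(s,140,140,300,270,2.5),crop(t,300,150,420,247,3.35)]) if 0 else crop(s,140,140,300,270,4.5),alpha=1.3))
cv2.imwrite('pics/m_s.png',s);print(robot.current_time_s())
E
```

```text
[ 0.07866623 -0.45981493 -3.3389181 ] 0.02065473582828386 [-0.41  0.33 -0.44  0.8  -0.    1.39]
40.6667
```

View pics/m.png

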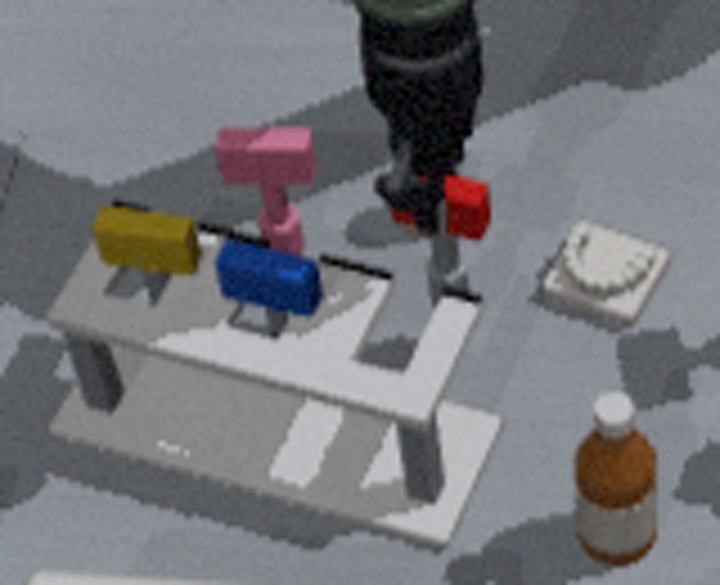

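```bash
python3 - <<'E'
from rig import robot
from h import *
c=robot.camera_info('scene'); s=cv2.imread('pics/m_s.png'); x0,y0,k=205,165,10
im=cv2.convertScaleAbs(crop(s,x0,y0,265,225,k),alpha=1.4)
Rr=R.from_euler('z',YR).as_matrix(); r2w=lambda L:np.r_[RACK,0]+np.array(L)@Rr.T
def dr(L,col): cv2.polylines(im,[((proj(c,r2w(L))-[x0,y0]+.5)*k).astype(int)],False,col,1)
dr([[-.09,.109,.12],[-.015,.109,.12],[-.015,.071,.12],[-.09,.071,.12]],(0,255,255))
dr([[-.135,.081,.134],[-.135,.081,.087]],(0,255,0));dr([[-.135,.099,.134],[-.135,.099,.087]],(0,255,0))
dr([[-.135,.057,.134],[-.135,.123,.134],[-.135,.123,.174],[-.135,.057,.174],[-.135,.057,.134]],(255,0,255))
cv2.imwrite('pics/n.png',im)
E
```

```text
(no output)
```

View pics/n.png

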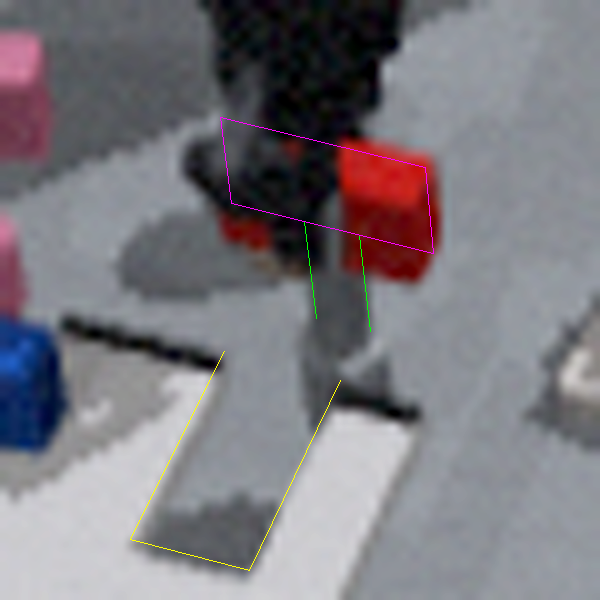

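The prediction and the picture agree: the shaft lines up with the empty notch, within about 1 mm. I'll slide in, lower to contact and release.

```bash
python3 - <<'E'
from rig import robot
from h import *
xr=np.array([np.cos(YR),np.sin(YR),0]); N2=np.array([.5731,-.1523,.12])
p,T=tool_for_key(R.from_euler('z',YR).as_matrix(),N2,1); q=q_of(T)
f0=np.mean([robot.current_ft_force() for _ in range(6)],0)
for a in(.06,.035,.015,0):
    robot.move_l(p-xr*a+[0,0,.014],feed=.08); f=np.array(robot.current_ft_force())-f0; print(a,f.round(1))
    if np.linalg.norm(f)>8: print('contact'); raise SystemExit
h=.014
while h>-.006:
    h-=.001; robot.move_l(p+[0,0,h],feed=.04); f=np.mean([robot.current_ft_force() for _ in range(4)],0)-f0
    if h<.004: print(round(h*1e3),f.round(1))
    if f[2]>2.5: break
im=robot.get_image('scene')[:,:,::-1]; cv2.imwrite('pics/o.png',cv2.convertScaleAbs(crop(im,140,140,300,270,4.5),alpha=1.3)); print(robot.current_time_s())
E
```

```text
0.06 [-0.3  0.7 -1.2]
0.035 [-0.9 -0.7  0. ]
0.015 [-0.3  0.2 -0.2]
0 [0.2 0.6 0.2]
4 [-0.   0.1 -0.5]
3 [-0.5  1.1 -0.3]
2 [-0.9 -0.8 -0.4]
1 [-0.2  0.9 -0.6]
0 [-2.   1.7  5.5]
45.8917
```

View pics/o.png

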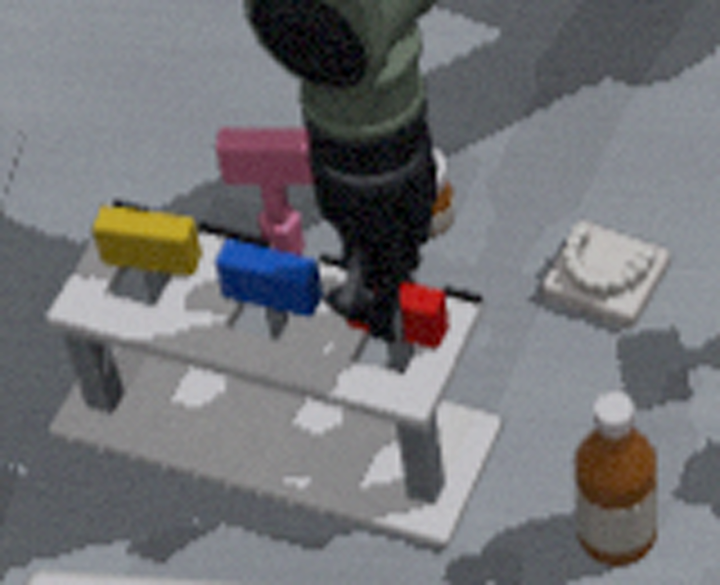

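The key sits on the plate in the notch, with contact at the predicted height. I'll release, raise the arm and check.

```bash
python3 - <<'E'
from rig import robot
from h import *
import json
robot.open_gripper(); robot.sleep(.1)
robot.move_l(np.array(robot.current_eef_pos())+[0,0,.12],feed=.12)
p,M=campose([.555,-.23,.12],[0,0,-1],.3,0); robot.reach(p,q_of(M)); 
c=robot.camera_info('wrist'); im=robot.get_image('wrist')[:,:,::-1]; cv2.imwrite('pics/p.png',im)
# also look into the collar
R0=mouthR(-.104); p,M=campose([.544,.235,.185],-R0[:,2],.19,np.deg2rad(-60)); robot.reach(p,q_of(M))
im=robot.get_image('wrist')[:,:,::-1]; cv2.imwrite('pics/q.png',cv2.convertScaleAbs(crop(im,230,155,330,255,6),alpha=2.2)); print(robot.current_time_s(),robot.current_width())
json.dump({k:np.array(v).tolist() for k,v in c.items()},open('c2.json','w'))
cv2.imwrite('pics/q_s.png',robot.get_image('scene')[:,:,::-1])
E
```

```text
50.2583 0.08566379565923396
```

View pics/p.png

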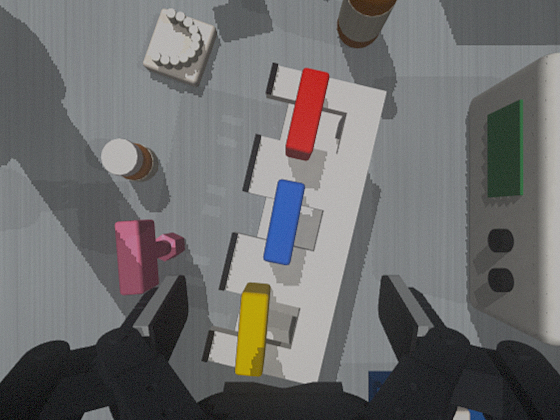

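View pics/q.png

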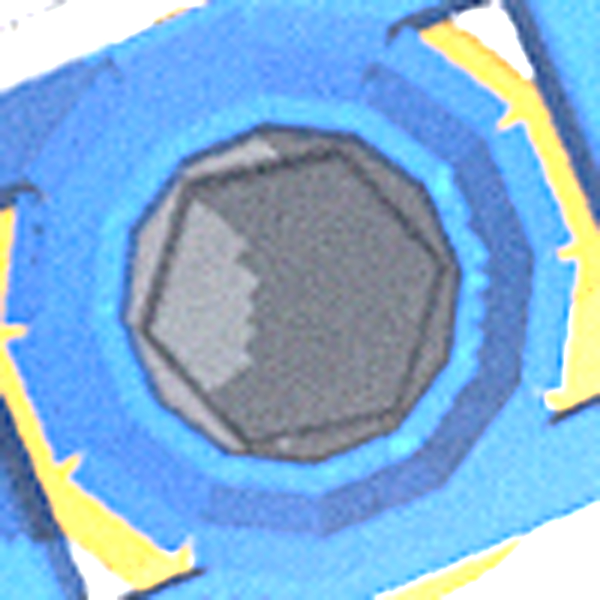

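View pics/q_s.png

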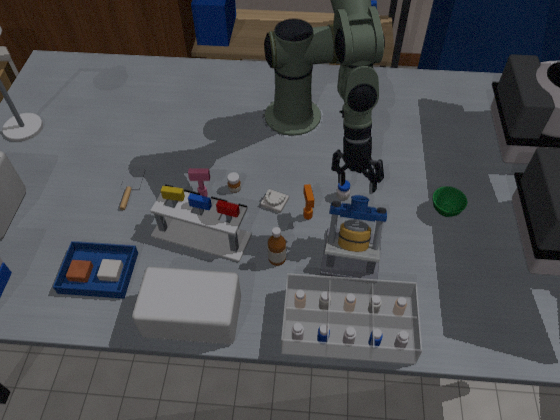

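The hexagon corner moved from 5.4° to 17.7° clockwise, which modulo 60° is a turn of about 72°, so the screw is at its stop. The red key hangs in the notch at (307,114). Blue and yellow look unmoved.

```bash
python3 - <<'E'
from rig import robot
import numpy as np
from h import *
import json
c={k:(np.array(v) if isinstance(v,list) else v) for k,v in json.load(open('c2.json')).items()}
im=cv2.imread('pics/p.png').astype(int); m=((im[:,:,2]>140)&(im[:,:,1]<70)&(im[:,:,0]<70)).astype(np.uint8)
r=cv2.minAreaRect(cv2.findNonZero(m)); print(r, back(c,r[0],.158))
robot.move_l(np.array(robot.current_eef_pos())+[0,0,.06],feed=.2); robot.sleep(.2); print(robot.current_ft_force(),robot.current_time_s())
robot.sign_off()
E
```

```text
((306.96783447265625, 109.92822265625), (26.148115158081055, 82.06291198730469), 12.72435474395752) [[ 0.57280191 -0.1509185   0.158     ]]
[ 0.90966819 -0.24360583 -1.70008842] 50.9583
the job is handed in; nothing more can be done
```

The flask press is locked, and the red key hangs in its original notch again, released. I handed the job in at about 51 s of the 72 s allowed; the hand-in reports no verdict.

- **Fitting the key:** I read the hexagon's angle from a wrist-camera view into the collar, so the key dropped straight into the socket. It met the floor about 36 mm below the mouth. The first touch there read about 12 N, and 6 to 9 N while turning. That is above the 3 to 6 N you gave for the search turn, but the key was already in the socket.
- **Turning the screw:** I turned clockwise until the torque rose to about 1.6 N m. A second look into the collar shows the hexagon turned by about 72°, which matches the 1.25 rad stop.
- **Checks that disagreed:**
  - The 0.3 N m turning torque did not show clearly in the readings.
  - My first pull-out bound at about 26 N, because the key was still wedged by the turning torque, and it seemed to slip 2 to 3 mm in the grip. After I eased back to about 78° of turn, it slid out freely.
- **Hanging the key:** The last wrist-camera measurement puts the red handle about 1.5 mm from the notch's point. It looks upright. The blue and yellow keys and the things on the bench look unmoved in the last pictures; I did not measure them. The arm stood clear of everything at hand-in.

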